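Bolt up a frame corner and hold the square in it

ROBOT

A 6-joint arm with a two-finger parallel gripper is mounted at the origin on the work surface. World frame = base frame: x ahead of the robot, y to its left, z up, the work surface at z = 0. Lengths are in m, angles in rad, forces in N, time in s.
With the tool pointing down it reaches from about 0.325 to 0.775 m from the base axis. Payload 9.3 kg.
Tool frame: the origin (TCP) lies on the mounting face of the last link; the fingertips stand ahead of it and the grasp point (between the pads) lies 155 mm ahead of it (r.tip_reach is the z of the fingertips in the tool frame, in m); z points along the fingers, y is the line along which they close (so a half turn about z gives the same grasp; the last joint's range is limited). The gripper opens to 85 mm and grips with 20 to 120 N. Pads are 22 mm wide; open, the fingers measure 114 mm over their backs; the gripper's body (76 mm by 85 mm) begins 54 mm behind the grasp point. The pads swing forward as they close: fully open they stand 13 mm farther back than shut.
Start: joints at [-1.485, 0.259, 0.021, 1.334, 0, 1.418], TCP at [0.13, -0.534, 0.405] pointing down, gripper open.
Joint ranges: [-3.04, 3.04], [-0.91, 1.82], [-1.04, 1.36], [-1.92, 1.95], [-1.52, 1.45], [-3.14, 3.14]. Speed limits (rad/s): [2.22, 2.22, 2.79, 3.14, 3.14, 3.14].

INTERFACE

Orientations are given as a unit quaternion [x, y, z, w].
In Python, from bench import observe, grab_frame, get_calibration, job, r gives the robot as it stands.
- The arm moves only by the shell command python3 -m handwheel 'ROWS' [OPENING]. ROWS is JSON, a list of rows, each a list of 2 entries, a list of its own where there are three numbers: the shift along the world's x, y, z in m, then the turn about the world's z in degrees. A call has 1 to 20 rows; each row shifts and turns the commanded pose from where the row before left it; what a row does not reach is not made up. A row lasts 1/8 s, in which the tool goes at most 62.5 mm and 10.7 degrees, less where a joint would pass 70% of its speed; a pose out of reach is approached as far as the arm can. A call with a gripper value outside its range is refused whole. OPENING is the opening, from 0 (shut) to 1 (fully open), set as the call begins (- or left out, the last holds). The fingers move at their own pace and stop on an object; the grip force is fixed at half the most. Time passes only in rows, so rows that do not move let the fingers close. It gives the time, the measured TCP pose, the force, the opening and the grip force at its end, in the units of the state.
- observe(): the state, without advancing time (a new reading comes with each control period).
- grab_frame(name): name is "scene" or "side" or "wrist"; returns (picture, depth): 420x560x3 uint8, red, green, blue; 420x560 float32, m along the optical axis (not along the pixel's ray), 0 where there is no reading.
- get_calibration(name): a dict with "fx", "fy", "cx", "cy" (pixels), "eye" and "orientation" of the camera in the world. Camera axes: x right, y down, z forward; pixel columns grow to the right and rows downward; lengths in m; the calibration is good to about 2 mm. A picture is of the moment at which its call begins: read the wrist's pose just before it. get_calibration takes no time and is no camera call; for the wrist camera it gives the pose at the moment of the call.
- job.finish_job(): hands the job in; it is judged then, once.
The state is a dict: "time_s": time; "qpos": joint angles; "joint_velocities": joint speeds; "joint_torque": joint torques, N m; "tcp_pos": TCP position; "ee_rot": TCP orientation; "wrist_force": force on the tool from outside, world axes, zero at the start; "torque": the same for the moment, N m; "grip_width": finger opening in m; "gripper_force": force on a finger pad.
Only numpy, scipy, OpenCV 4.12 (cv2) and the standard library are available. Lean on these libraries where they do the work, as an engineer would, in place of code of your own. Each camera call takes 0.05 s, during which the arm holds its last target. There are 200 camera calls.

TASK

Tighten the corner of the timber shelf frame: turn the wing bolt on the longer timber (the one that runs right through the corner) clockwise to its stop, then the wing bolt on the shorter timber butted against it. Then pick up the carpenter's square, lay it down flat inside the corner and push its outer corner home until its two outer edges touch both timbers along their length; finish while still gripping it and pressing it against both, and leave everything else on the table alone.

Things in the scene. Friction and masses are not known exactly. Their poses are not given: they have to be found in the camera images.
- corner_plate: Fixed frame corner: steel angle plate on two pale timbers lying on the table, with two wing bolts. Origin at table height at the INSIDE corner where the timbers' inner faces meet; +x along the inner face of the longer timber (plate), +y along that of the shorter (stud), z up. The open inside is the x>0, y>0 quadrant and looks roughly towards the robot and its right.
- plate: The longer timber, 260 x 60 x 38 mm high, fixed; same origin and axes as corner_plate; it fills x -60..200, y -60..0, z 0..38 mm. The steel angle plate on top is 3 mm thick (top at 41 mm).
- stud: The shorter timber, 170 x 60 x 38 mm high, butted square against the longer one, fixed; same origin and axes as corner_plate; it fills x -60..0, y 0..170, z 0..38 mm.
- bolt_plate (a joint): Turn of the wing bolt on the longer timber, rad: grows clockwise seen from above, end stop (fully home) at 1.4; starts between 0.1 and 0.5. Stays where it is left; friction about 0.12 N m.
- bolt_plate_grip (a point): Middle of the wing of the bolt on the longer timber, on its axis, 65 mm above the table (80, -30 mm in corner_plate axes). The wing is a dark steel bar 48 mm long along this point's x axis, 14 mm thick along its y axis, 24 mm high (53 to 77 mm above the table), on a 30 mm round hub; it turns with the bolt (z up).
- bolt_stud (a joint): Turn of the wing bolt on the shorter timber, rad: same meaning, stop, start range and friction as bolt_plate.
- bolt_stud_grip (a point): Middle of the wing of the bolt on the shorter timber, on its axis, 65 mm above the table (-30, 80 mm in corner_plate axes); same wing, same axes as the other.
- square: Loose carpenter's square, 0.25 to 0.5 kg, flat on the table: two smooth aluminium legs (friction about 0.2) 160 mm long, 25 wide, 12 high at a right angle, black grip bar across the inside at 45 degrees. Origin at its underside below the bar's middle; outer corner (heel) at (-60,-60,0) mm, legs run from it along +x and +y. When home its axes are parallel to corner_plate's and its origin at (60,60,0) mm there.
- square_grip (a point): Middle of the square's grip bar, 24 mm above the square's underside, axes as the square. The bar is 14 mm thick along the square's (1, 1) diagonal, about 95 mm of it clear between the legs, and 34 mm high from the underside; 43 mm is free between it and the legs' inner corner. Gripped across its thickness, it is pushed home along (-1, -1).
- heel (a point): The square's outer corner, at its underside; axes as the square.
- tin: Bystander: open steel tin, 72 mm across, 85 mm high, origin under its centre.
- phone: Bystander: black phone lying flat, 150 x 75 x 9 mm, origin under its centre.
- hammer: Bystander: hammer lying on the table at the right-hand edge of the work area.
- tape_roll: Bystander: grey roll of tape, 90 mm across, 25 mm high, origin under its centre.
- bracket: Bystander: small steel shelf bracket with 90 mm arms, one lying, one upright; origin under the bend.
- jar: Bystander: white jar, 70 mm across, 100 mm high, origin under its centre.
- offcut: Bystander: timber offcut 60 x 100 x 38 mm, origin under its centre.
Mind the look-alikes: they are no part of the job. Several things have the shape of the square; the one meant has the colours described above.

How it is judged:
On the way, in this order (a step that is already met when the one before it is completed fails the run):
1. the bolt on the longer timber is turned home (value of joint bolt_plate above 1.32 rad and value of joint bolt_stud below 0.9 rad), for 0.1 s.
2. then the bolt on the shorter timber is turned home (value of joint each of bolt_plate, bolt_stud above 1.32 rad), for 0.1 s.
3. then the square is pressed into the corner, touching both timbers, gripped (contact force between square and stud above 1 N and contact force between square and plate above 1 N and angle between the x axis of square and the x axis of corner_plate, either way round below 0.02 rad and x of heel in the frame of corner_plate between -0.003 and 0.003 m and y of heel in the frame of corner_plate between -0.003 and 0.003 m and height (world z) of heel below 0.02 m and angle between square's own z axis and vertical below 0.05 rad and contact force between the fingers and square above 3 N and linear speed of square below 0.02 m/s), for 0.2 s.
At the end, for the whole second after the job is handed in: Both bolts within 0.08 rad of their stops; the square flat in the corner, heel within 3 mm of the inside corner each way and under 20 mm high, parallel within 0.02 rad, pressing each timber with over 1 N, gripped with over 3 N, still (all of step 2 and all of step 3); the arm keeps its last pose, push and grip.
It fails at once if a bystander is shoved, lifted or knocked (distance of any of tin, phone, hammer, tape_roll, bracket, jar, offcut from where it was at the start of the episode above 0.03 m).
It also fails if it takes over 61 s, if anything falls off the work surface, if the arm or the gripper's body presses on something with over 40 N, if the wrist force passes 120 N, or if a joint passes its speed limit or range.

## Working session

There is one attempt and no reset: what is moved stays moved. The work goes in short steps, Python scripts to look and compute and a shell command to move; the robot and the scene stay as the last step left them, time stands still between calls to the robot, and variables do not carry over. Pictures are saved under pics/ and viewed, at most 10 in all, crops included, and the job is handed in when it is done.

```bash
ls; mkdir -p pics; python3 - <<'E'
from bench import *
import cv2,numpy as np
for n in("scene","side"):
    im,d=grab_frame(n); cv2.imwrite(f"pics/{n}0.png",im[:,:,::-1]); np.savez(f"/tmp/{n}0.npz",im=im,d=d)
    print(n,get_calibration(n))
print(observe(), r.tip_reach)
E
```

```text
pics
scene {'fx': 385.89142046506845, 'fy': 385.89142046506845, 'cx': 274.80582852602913, 'cy': 209.08502934319628, 'eye': array([ 0.94869012, -0.86180351,  0.95954659]), 'orientation': array([ 0.88408538,  0.24084101, -0.09622547, -0.38875354])}
side {'fx': 391.0935573931466, 'fy': 391.0935573931466, 'cx': 278.9213665110197, 'cy': 209.28180891952948, 'eye': array([0.07101905, 0.85951271, 0.74983162]), 'orientation': array([-0.19360489,  0.8632407 , -0.4540232 ,  0.10580912])}
{'time_s': 0.1, 'qpos': array([-1.48463339e+00,  2.59122770e-01,  2.08679571e-02,  1.33370906e+00,
       -6.72502334e-06,  1.41817421e+00]), 'joint_velocities': array([-9.90753264e-04, -7.03307059e-04,  8.47324565e-04, -1.94986135e-03,
       -6.35361426e-05, -1.02686855e-03]), 'joint_torque': array([ 4.97881381e-03, -5.56694019e+01,  3.45069265e+01,  1.15824456e-02,
       -1.56072674e-04, -8.43535503e-06]), 'tcp_pos': array([ 0.13006641, -0.53435575,  0.40414557]), 'ee_rot': array([ 9.92881005e-01,  1.19109065e-01,  1.60342523e-05, -5.83560643e-04]), 'wrist_force': array([0.13863908, 0.38486295, 0.20465777]), 'torque': array([-0.01565769, -0.05293016, -0.00502744]), 'gripper_force': 0.0, 'grip_width': 0.08538077752813507} 0.1734
```

View pics/scene0.png

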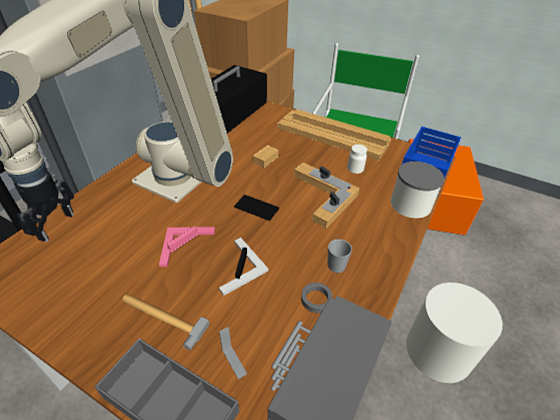

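View pics/side0.png

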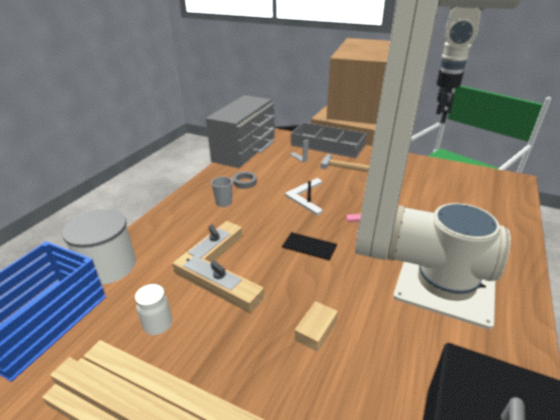

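The scene view shows the frame with its corner near (350,190), with bolts at about (325,173) and (334,199). The square (white legs, black bar) has its heel near (268,268). The pink one is a decoy. The side view shows the long timber running (176,265)→(262,298). Next I'll measure both.

```bash
cat > h.py <<'E'
import numpy as np,cv2
from scipy.spatial.transform import Rotation as R
from bench import *
def pts(c,d):
    v,u=np.mgrid[:d.shape[0],:d.shape[1]]
    p=np.stack([(u-c['cx'])/c['fx']*d,(v-c['cy'])/c['fy']*d,d],-1)
    return p@R.from_quat(c['orientation']).as_matrix().T+c['eye']
def ray(c,uv,z):
    uv=np.atleast_2d(uv).astype(float)
    k=np.c_[(uv[:,0]-c['cx'])/c['fx'],(uv[:,1]-c['cy'])/c['fy'],np.ones(len(uv))]@R.from_quat(c['orientation']).as_matrix().T
    return (c['eye']+k*((z-c['eye'][2])/k[:,2])[:,None])[:,:2]
def rect(mask_pts):
    return cv2.minAreaRect(mask_pts.astype(np.float32)*1000)
E
python3 - <<'E'
from h import *
tops=[]
for n in("scene","side"):
    f=np.load(f"/tmp/{n}0.npz");im,d=f['im'],f['d'];c=get_calibration(n);P=pts(c,d)
    print(n,"table z",np.median(P[(d>0)&(abs(P[...,2])<.01)][:,2]))
    hsv=cv2.cvtColor(im,cv2.COLOR_RGB2HSV)
    ok=(d>0)&(P[...,0]>.1)&(P[...,0]<1.1)&(abs(P[...,1])<.7)
    for nm,m in dict(timber=ok&(P[...,2]>.03)&(P[...,2]<.046),wing=ok&(P[...,2]>.055)&(P[...,2]<.082)&(hsv[...,2]<110),
        white=ok&(P[...,2]<.02)&(P[...,2]>.006)&(hsv[...,1]<60)&(hsv[...,2]>130),bar=ok&(P[...,2]>.026)&(P[...,2]<.042)&(hsv[...,2]<60)).items():
        k,l,s,ce=cv2.connectedComponentsWithStats(m.astype(np.uint8))
        for i in range(1,k):
            if s[i,4]>(12 if nm in('wing','bar') else 80):
                q=P[l==i]; print(nm,i,s[i,4],ce[i].round(),q.mean(0).round(3),q[:,2].max().round(3),[np.round(a) for a in rect(q[:,:2])])
# rectified view, plane z=.038 in the scene image and table
f=np.load("/tmp/scene0.npz")['im']; g=np.load("/tmp/side0.npz")['im']
out=[]
for n,im in(("scene",f),("side",g)):
    c=get_calibration(n); x=np.arange(.25,.85,.0015);y=np.arange(.25,-.45,-.0018)
    M=R.from_quat(c['orientation']).as_matrix()
    X,Y=np.meshgrid(x,y,indexing='ij');p=(np.stack([X,Y,0*X+.038],-1)-c['eye'])@M
    u=p[...,0]/p[...,2]*c['fx']+c['cx'];v=p[...,1]/p[...,2]*c['fy']+c['cy']
    out.append(cv2.remap(im,u.astype(np.float32),v.astype(np.float32),1)[::-1])
o=np.hstack(out);print(o.shape);cv2.imwrite("pics/rect.png",o[:,:,::-1])
E
```

```text
scene table z -0.0004461895999283705
timber 2 577 [336. 133.] [0.442 0.59  0.035] 0.046 [array([427., 582.]), array([494., 126.]), np.float64(4.0)]
timber 18 105 [434. 151.] [0.859 0.672 0.038] 0.046 [array([858., 670.]), array([149.,  23.]), np.float64(1.0)]
timber 19 224 [265. 153.] [0.257 0.284 0.037] 0.044 [array([255., 286.]), array([105.,  63.]), np.float64(85.0)]
timber 29 1162 [329. 191.] [0.584 0.198 0.038] 0.046 [array([532., 179.]), array([236., 263.]), np.float64(82.0)]
timber 31 142 [409. 206.] [0.868 0.268 0.038] 0.046 [array([864., 280.]), array([ 57., 143.]), np.float64(89.0)]
timber 33 117 [181. 236.] [ 0.264 -0.259  0.033] 0.037 [array([ 264., -257.]), array([111.,  17.]), np.float64(77.0)]
timber 34 126 [240. 261.] [ 0.489 -0.247  0.033] 0.037 [array([ 488., -244.]), array([ 14., 109.]), np.float64(21.0)]
timber 40 197 [133. 359.] [ 0.437 -0.641  0.038] 0.046 [array([ 444., -631.]), array([128.,  66.]), np.float64(47.0)]
timber 52 183 [165. 379.] [ 0.538 -0.639  0.038] 0.046 [array([ 543., -631.]), array([128.,  63.]), np.float64(47.0)]
timber 64 178 [201. 399.] [ 
[... 3580 characters left out ...]
9.]), np.float64(8.0)]
wing 19 75 [214. 233.] [0.619 0.151 0.071] 0.079 [array([625., 147.]), array([16., 43.]), np.float64(57.0)]
wing 20 121 [218. 269.] [0.527 0.272 0.07 ] 0.08 [array([531., 269.]), array([13., 43.]), np.float64(72.0)]
white 18 321 [302. 198.] [ 0.496 -0.207  0.011] 0.017 [array([ 499., -203.]), array([ 92., 188.]), np.float64(39.0)]
white 20 158 [119. 273.] [0.799 0.349 0.013] 0.02 [array([803., 334.]), array([121.,  33.]), np.float64(87.0)]
white 21 208 [400. 280.] [0.107 0.051 0.012] 0.016 [array([107.,  48.]), array([ 14., 141.]), np.float64(0.0)]
white 22 111 [158. 329.] [0.581 0.449 0.013] 0.02 [array([584., 442.]), array([67., 28.]), np.float64(63.0)]
(400, 778, 3)
```

View pics/rect.png

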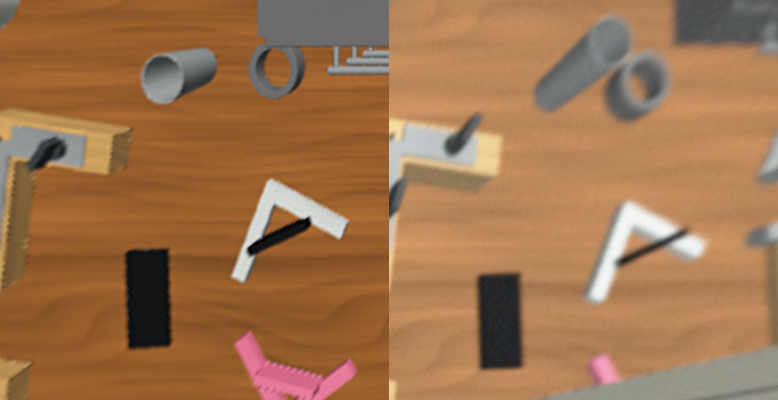

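The rectified view shows the corner at world ≈(0.61,0.225), with the long timber running towards the robot at about 172° and the short one towards −y. The square's bar is at ≈(0.488,−0.244) and its heel points away from the robot. I'll move over the frame and refine with the wrist camera.

```bash
python3 -m handwheel '[[[0.022,0.0405,0],8],[[0.022,0.0405,0],8],[[0.022,0.0405,0],8],[[0.022,0.0405,0],8],[[0.022,0.0405,0],8],[[0.022,0.0405,0],8],[[0.022,0.0405,0],8],[[0.022,0.0405,0],8],[[0.022,0.0405,0],8],[[0.022,0.0405,0],8],[[0.022,0.0405,0],8],[[0.022,0.0405,0],8],[[0.022,0.0405,0],8],[[0.022,0.0405,0],8],[[0.022,0.0405,0],8],[[0.022,0.0405,0],8],[[0.022,0.0405,0],8],[[0.022,0.0405,0],8],[[0,0,0],0],[[0,0,0],0]]' 1
cat > w.py <<'E'
from h import *
import sys
o=observe();c=get_calibration("wrist");im,d=grab_frame("wrist")
cv2.imwrite(f"pics/{sys.argv[1]}.png",im[:,:,::-1]);np.savez(f"/tmp/{sys.argv[1]}.npz",im=im,d=d,c=c)
print(o['tcp_pos'],R.from_quat(o['ee_rot']).as_euler('ZYX',degrees=True),o['wrist_force'],o['grip_width'],c['eye'])
E
python3 w.py w1
```

```text
time_s: 2.6
tcp_pos: [0.5259, 0.1946, 0.4041]
ee_rot: [0.194, 0.981, -0.0, -0.001]
wrist_force: [-0.2, -0.4, 0.6]
grip_width: 0.0856
gripper_force: 0.0
[0.52592714 0.19461853 0.40413917] [ 1.57659217e+02 -5.58040352e-02 -1.79948381e+02] [-0.15674903 -0.38465931  0.60549794] 0.08560717179985115 [0.45848252 0.22211777 0.37383493]
```

View pics/w1.png

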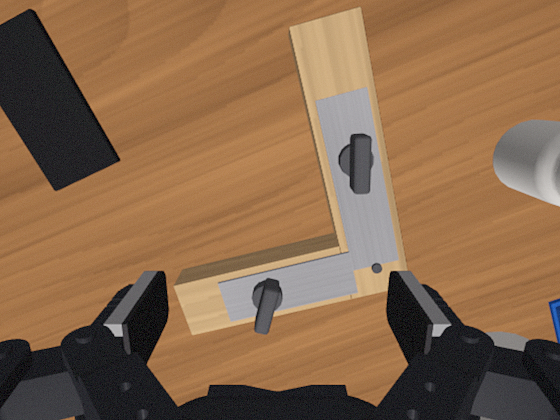

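The wrist view shows the L-frame clearly: inner corner near (345,250), long-timber bolt at (360,162), stud bolt at (267,303). The fingers don't cover them.

```bash
python3 - <<'E'
from h import *
f=np.load("/tmp/w1.npz",allow_pickle=True);im,d,c=f['im'],f['d'],f['c'].item();P=pts(c,d)
Z=P[...,2];ok=d>.2
m=(ok&(Z>.033)&(Z<.046)).astype(np.uint8)
k,l,s,ce=cv2.connectedComponentsWithStats(m)
i=l[80,330]; print(s[i])
uv=np.argwhere(l==i)[:,::-1]; q=ray(c,uv,.038)
(cx,cy),(w,h),a=rect(q);print((cx,cy),(w,h),a)
th=np.deg2rad(a+90);
ex=np.array([np.cos(th),np.sin(th)]);ey=np.array([-ex[1],ex[0]])
O=np.array([cx,cy])/1e3-.07*ex-.055*ey
# refine with inner edges
L=(q-O)@np.c_[ex,ey]
def edge(mn,ax,lo,hi):
    b=[];o=1-ax
    for t in np.arange(lo,hi,.004):
        g=L[(L[:,o]>t)&(L[:,o]<t+.004)][:,ax]
        b.append((t+.002,g.max() if mn else g.min()))
    b=np.array(b);return np.polyfit(b[:,0],b[:,1],1)
print("O",O,"ang",np.degrees(th))
print("plate inner",edge(1,1,.02,.19),"plate outer",edge(0,1,-.05,.19),"stud inner",edge(1,0,.02,.13),"stud outer",edge(0,0,-.05,.13))
for n,b in(("plate",(.08,-.03)),("stud",(-.03,.08))):
    B=O+b[0]*ex+b[1]*ey
    m=ok&(Z>.068)&(Z<.085)&(np.hypot(P[...,0]-B[0],P[...,1]-B[1])<.05)
    uv=np.argwhere(m)[:,::-1]; rr=rect(ray(c,uv,.077)); print(n,"nominal",B,"seen",rr,np.median(Z[m]))
print("home grip",O+.06*ex+.06*ey)
E
```

```text
[  173     7   234   328 25417]
(533.099853515625, 178.768798828125) (229.7366943359375, 259.94134521484375) 82.2991943359375
O [0.60983855 0.22389276] ang 172.2991943359375
plate inner [0.00022266 0.00020112] plate outer [-0.0088453  -0.05878083] stud inner [-0.00043618  0.00223688] stud outer [ 0.01710819 -0.05664715]
plate nominal [0.53458005 0.26434221] seen ((533.43115234375, 263.603515625), (15.192268371582031, 48.086666107177734), 69.48910522460938) 0.07705426713862176
stud nominal [0.62884798 0.14059425] seen ((625.8370971679688, 142.09666442871094), (14.519095420837402, 52.19349670410156), 53.92289733886719) 0.07710417486549259
home grip [0.54233967 0.17247389]
```

```bash
python3 -m handwheel '[[[0.004,0.035,0],1],[[0.004,0.0345,0],1],[[0,0,-0.045],0],[[0,0,-0.045],0],[[0,0,-0.045],0],[[0,0,-0.041],0],[[0,0,0],0],[[0,0,0],0]]' 1
python3 -m handwheel '[[[0,0,0],0],[[0,0,0],0],[[0,0,0],0],[[0,0,0],0],[[0,0,0],0],[[0,0,0],0]]' 0
```

```text
time_s: 3.65
tcp_pos: [0.5346, 0.2637, 0.2305]
ee_rot: [0.177, 0.984, 0.0, 0.001]
wrist_force: [0.4, 0.1, 0.0]
grip_width: 0.0856
gripper_force: 0.0
time_s: 4.4
tcp_pos: [0.5343, 0.2647, 0.2293]
ee_rot: [0.176, 0.984, 0.001, 0.0]
wrist_force: [0.5, 5.1, 3.6]
grip_width: 0.0128
gripper_force: 60.2
```

```bash
python3 -m handwheel '[[[0,0,0],-7],[[0,0,0],-7],[[0,0,0],-7],[[0,0,0],-7],[[0,0,0],-7],[[0,0,0],-7],[[0,0,0],-7],[[0,0,0],-7],[[0,0,0],-7],[[0,0,0],0],[[0,0,0],0]]'
cat > s.py <<'E'
from h import *
o=observe();print(R.from_quat(o['ee_rot']).as_euler('ZYX',degrees=True).round(2),o['torque'].round(2),o['wrist_force'].round(1),o['qpos'].round(2),o['time_s'],o['tcp_pos'].round(4))
E
python3 s.py
```

```text
time_s: 5.78
tcp_pos: [0.534, 0.2646, 0.2292]
ee_rot: [0.665, 0.747, 0.001, -0.0]
wrist_force: [-1.0, 4.6, 4.9]
grip_width: 0.0131
gripper_force: 60.4
[ 9.6700e+01 -8.0000e-02  1.7997e+02] [ 0.89  0.46 -0.05] [-1.   4.6  4.9] [ 0.32  0.44 -0.18  0.96  0.    1.77] 5.775 [0.534  0.2646 0.2292]
```

```bash
python3 -m handwheel '[[[0,0,0],-3],[[0,0,0],-3],[[0,0,0],0],[[0,0,0],0]]'; python3 s.py;  python3 -m handwheel '[[[0,0,0],-3],[[0,0,0],0],[[0,0,0],0]]'; python3 s.py
```

```text
time_s: 6.28
tcp_pos: [0.534, 0.2646, 0.2293]
ee_rot: [0.702, 0.712, 0.001, -0.0]
wrist_force: [-2.5, 4.3, 5.3]
grip_width: 0.0129
gripper_force: 60.8
[ 9.0760e+01 -7.0000e-02  1.7997e+02] [0.76 0.41 0.59] [-2.5  4.3  5.3] [ 0.32  0.44 -0.18  0.96  0.    1.88] 6.275 [0.534  0.2646 0.2293]
time_s: 6.65
tcp_pos: [0.534, 0.2647, 0.2293]
ee_rot: [0.72, 0.694, 0.001, -0.0]
wrist_force: [-1.2, 3.1, 5.9]
grip_width: 0.0124
gripper_force: 73.1
[ 8.7850e+01 -6.0000e-02  1.7996e+02] [0.73 0.36 1.6 ] [-1.2  3.1  5.9] [ 0.32  0.44 -0.18  0.96  0.    1.93] 6.65 [0.534  0.2647 0.2293]
```

```bash
python3 -m handwheel '[[[0,0,0],0],[[0,0,0],0],[[0,0,0],0],[[0,0,0.055],0],[[0,0,0.055],0],[[0,0,0],8],[[0.0135,-0.0175,0],8],[[0.0135,-0.0175,0],8],[[0.0135,-0.0175,0],8],[[0.0135,-0.0175,0],8],[[0.0135,-0.0175,0],8],[[0.013,-0.0175,0],8],[[0.013,-0.018,0],0],[[0,0,0],0],[[0,0,0],0]]' 1; python3 w.py w2; cat > m.py <<'E'
from h import *
import sys
f=np.load(f"/tmp/{sys.argv[1]}.npz",allow_pickle=True);im,d,c=f['im'],f['d'],f['c'].item();P=pts(c,d);Z=P[...,2]
for n,B in(("plate",(.5346,.2643)),("stud",(.6278,.1412))):
    m=(d>.2)&(Z>.068)&(Z<.085)&(np.hypot(P[...,0]-B[0],P[...,1]-B[1])<.04)
    if m.sum()>20: print(n,m.sum(),rect(ray(c,np.argwhere(m)[:,::-1],.077)))
E
python3 m.py w2
```

```text
time_s: 8.52
tcp_pos: [0.6275, 0.1412, 0.3386]
ee_rot: [0.313, 0.95, 0.0, -0.0]
wrist_force: [0.7, -0.0, 0.8]
grip_width: 0.0855
gripper_force: 0.0
[0.62747685 0.14115451 0.33855455] [ 1.43562984e+02 -2.57879218e-02 -1.79993473e+02] [ 0.69946301 -0.00689426  0.78720199] 0.08548252671057274 [0.56887786 0.18429669 0.30818624]
stud 1496 ((627.2198486328125, 141.6271514892578), (13.399169921875, 48.27512741088867), 54.064300537109375)
```

```bash
python3 -m handwheel '[[[0,0,-0.04],0],[[0,0,-0.04],0],[[0,0,-0.03],0],[[0,0,0],0]]' 1
python3 -m handwheel '[[[0,0,0],0],[[0,0,0],0],[[0,0,0],0],[[0,0,0],0],[[0,0,0],0],[[0,0,0],0]]' 0
python3 -m handwheel '[[[0,0,0],-7],[[0,0,0],-7],[[0,0,0],-7],[[0,0,0],-7],[[0,0,0],-7],[[0,0,0],-7],[[0,0,0],-6],[[0,0,0],0],[[0,0,0],0]]'; python3 s.py; python3 -m handwheel '[[[0,0,0],-3],[[0,0,0],-3],[[0,0,0],0],[[0,0,0],0]]'; python3 s.py
```

```text
time_s: 9.07
tcp_pos: [0.6266, 0.1417, 0.2268]
ee_rot: [0.312, 0.95, -0.001, -0.002]
wrist_force: [-0.3, 0.1, 0.7]
grip_width: 0.0856
gripper_force: 0.0
time_s: 9.82
tcp_pos: [0.6279, 0.1415, 0.2296]
ee_rot: [0.311, 0.95, 0.001, 0.001]
wrist_force: [0.2, 3.2, 5.3]
grip_width: 0.0129
gripper_force: 59.8
time_s: 10.95
tcp_pos: [0.628, 0.1415, 0.2296]
ee_rot: [0.671, 0.741, 0.001, 0.0]
wrist_force: [2.3, 2.8, 5.7]
grip_width: 0.0126
gripper_force: 59.8
[ 9.5690e+01 -6.0000e-02  1.7988e+02] [ 0.74 -0.14 -0.07] [2.3 2.8 5.7] [ 0.09  0.51 -0.05  1.01  0.    1.56] 10.95 [0.628  0.1415 0.2296]
time_s: 11.45
tcp_pos: [0.628, 0.1416, 0.2296]
ee_rot: [0.708, 0.706, 0.001, 0.0]
wrist_force: [2.0, 3.1, 5.7]
grip_width: 0.0126
gripper_force: 62.4
[ 8.9790e+01 -6.0000e-02  1.7988e+02] [ 0.68 -0.2   1.01] [2.  3.1 5.7] [ 0.09  0.51 -0.05  1.01  0.    1.67] 11.45 [0.628  0.1416 0.2296]
```

```bash
python3 -m handwheel '[[[0,0,0],-2],[[0,0,0],0],[[0,0,0],0]]'; python3 s.py; python3 -m handwheel '[[[0,0,0],0],[[0,0,0],0],[[0,0,0],0],[[0,0,0.055],0],[[0,0,0.055],0],[[-0.0125,0.007,0.008],8],[[-0.0125,0.007,0.008],8],[[-0.0125,0.007,0.008],8],[[-0.0125,0.007,0.008],8],[[-0.0125,0.007,0.008],8],[[-0.0125,0.007,0.008],8],[[-0.0125,0.007,0.008],8],[[-0.0125,0.007,0.008],8],[[0,0,0],4],[[0,0,0],0],[[0,0,0],0]]' 1; python3 w.py w3;python3 m.py w3
```

```text
time_s: 11.82
tcp_pos: [0.628, 0.1416, 0.2296]
ee_rot: [0.72, 0.694, 0.001, 0.0]
wrist_force: [0.4, 2.8, 5.9]
grip_width: 0.0127
gripper_force: 72.7
[ 8.7840e+01 -5.0000e-02  1.7988e+02] [ 0.63 -0.21  1.61] [0.4 2.8 5.9] [ 0.09  0.51 -0.05  1.01  0.    1.7 ] 11.825 [0.628  0.1416 0.2296]
time_s: 13.82
tcp_pos: [0.5277, 0.197, 0.4025]
ee_rot: [0.212, 0.977, -0.0, -0.0]
wrist_force: [0.6, -1.2, 0.0]
grip_width: 0.0853
gripper_force: 0.0
[0.52766562 0.19698273 0.40247961] [ 1.55574553e+02 -1.45386658e-02 -1.79984934e+02] [ 0.61619895 -1.16004502  0.02365046] 0.08527817112259838 [0.46132155 0.22694945 0.37210197]
plate 1122 ((533.068603515625, 263.9326171875), (15.518336296081543, 47.84711456298828), 2.0787010192871094)
stud 899 ((625.855224609375, 141.9463653564453), (18.314620971679688, 48.76051330566406), 0.8465547561645508)
```

Both wings are at about 91–92°, which puts them at their stops. On to the square.

```bash
python3 -m handwheel '[[[0,-0.0445,0],-3.7],[[0,-0.0445,0],-3.7],[[0,-0.0445,0],-3.7],[[0,-0.0445,0],-3.7],[[0,-0.0445,0],-3.7],[[0,-0.0445,0],-3.7],[[0,-0.0445,0],-3.7],[[0,-0.0445,0],-3.7],[[0,-0.0445,0],-3.7],[[0,-0.0445,0],-3.7],[[0,-0.0445,0],-3.7],[[0,-0.0445,0],-3.7],[[0,0,0],0],[[0,0,0],0]]' 0.4; python3 w.py w4
python3 - <<'E'
from h import *
f=np.load("/tmp/w4.npz",allow_pickle=True);im,d,c=f['im'],f['d'],f['c'].item();P=pts(c,d);Z=P[...,2]
near=(d>.2)&(np.hypot(P[...,0]-.51,P[...,1]+.24)<.15)
m=near&(Z>.026)&(Z<.042)&(im.max(2)<90)
print("bar",m.sum(),rect(ray(c,np.argwhere(m)[:,::-1],.034)))
m=near&(Z>.006)&(Z<.018)&(im.min(2)>120)
q=ray(c,np.argwhere(m)[:,::-1],.012);t=cv2.minEnclosingTriangle((q*1000).astype(np.float32).reshape(-1,1,2));print("legs",m.sum(),rect(q),t[1].reshape(3,2))
E
```

```text
time_s: 15.62
tcp_pos: [0.5275, -0.3369, 0.4023]
ee_rot: [0.565, 0.825, 0.0, -0.0]
wrist_force: [0.5, -0.1, 0.3]
grip_width: 0.0343
gripper_force: 0.0
[ 0.52749144 -0.33687877  0.40225368] [ 1.11247157e+02 -5.73153463e-02 -1.79985359e+02] [ 0.46224116 -0.10071016  0.27796234] 0.034287506157117724 [ 0.50120315 -0.26900384  0.37194047]
bar 1927 ((489.2704162597656, -246.9893341064453), (12.675636291503906, 98.4225082397461), 20.781307220458984)
legs 6606 ((492.98370361328125, -267.9212646484375), (160.2832489013672, 89.68385314941406), 66.25804901123047) [[ 479.50452 -407.09256]
 [ 476.19034 -172.7337 ]
 [ 566.66406 -213.31976]]
```

View pics/w4.png

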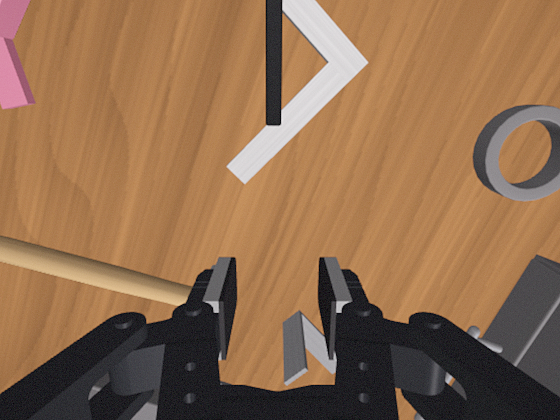

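The wrist view shows the white leg, black bar (275,60) and heel (367,62). The gripper is clear of the hammer and bracket. Moving to the bar centre at (0.4877,−0.2442).

```bash
python3 -m handwheel '[[[-0.01,0.023,0],0],[[-0.01,0.023,0],0],[[-0.01,0.023,0],0],[[-0.0098,0.0237,0],0],[[0,0,-0.05],0],[[0,0,-0.05],0],[[0,0,-0.05],0],[[0,0,-0.04],0],[[0,0,-0.03],0],[[0,0,0],0]]' 0.4; python3 s.py
python3 -m handwheel '[[[0,0,0],0],[[0,0,0],0],[[0,0,0],0],[[0,0,0],0],[[0,0,0],0]]' 0; python3 s.py
```

```text
time_s: 16.92
tcp_pos: [0.4872, -0.2427, 0.1814]
ee_rot: [0.564, 0.826, 0.0, -0.002]
wrist_force: [-0.2, 0.1, 0.7]
grip_width: 0.0343
gripper_force: 0.0
[ 111.37   -0.18 -179.88] [0.07 0.04 0.02] [-0.2  0.1  0.7] [-0.62  0.41 -0.37  0.8   0.    0.58] 16.925 [ 0.4872 -0.2427  0.1814]
time_s: 17.55
tcp_pos: [0.4882, -0.2442, 0.1844]
ee_rot: [0.564, 0.826, 0.0, 0.001]
wrist_force: [0.2, 3.5, 7.6]
grip_width: 0.0126
gripper_force: 59.9
[1.1130e+02 1.1000e-01 1.7988e+02] [0.48 0.09 0.06] [0.2 3.5 7.6] [-0.62  0.41 -0.36  0.8   0.    0.58] 17.55 [ 0.4882 -0.2442  0.1844]
```

```bash
python3 -m handwheel '[[[0,0,0.02],0],[[0,0,0.03],0],[[0,0,0.03],0],[[0.0022,0.0392,0],1.6],[[0.0022,0.0392,0],1.6],[[0.0022,0.0392,0],1.6],[[0.0022,0.0392,0],1.6],[[0.0022,0.0392,0],1.6],[[0.0022,0.0392,0],1.6],[[0.0022,0.0392,0],1.6],[[0.0022,0.0392,0],1.6],[[0.0022,0.0392,0],1.6],[[0.0022,0.0392,0],1.6],[[0,0,0],0],[[0,0,0],0]]'; python3 s.py; python3 w.py w5
```

```text
time_s: 19.42
tcp_pos: [0.5096, 0.1477, 0.2629]
ee_rot: [0.444, 0.896, -0.0, 0.0]
wrist_force: [0.9, -1.5, -3.4]
grip_width: 0.0127
gripper_force: 59.0
[ 1.273e+02  2.000e-02 -1.800e+02] [-0.09  0.04 -0.  ] [ 0.9 -1.5 -3.4] [ 0.12  0.31 -0.29  0.98 -0.    1.04] 19.425 [0.5096 0.1477 0.2629]
[0.5096029  0.14770838 0.2629367 ] [ 1.27298188e+02  2.06352961e-02 -1.79996826e+02] [ 0.91602136 -1.48174959 -3.35999832] 0.012667209028675266 [0.46553402 0.20557535 0.23251681]
```

View pics/w5.png

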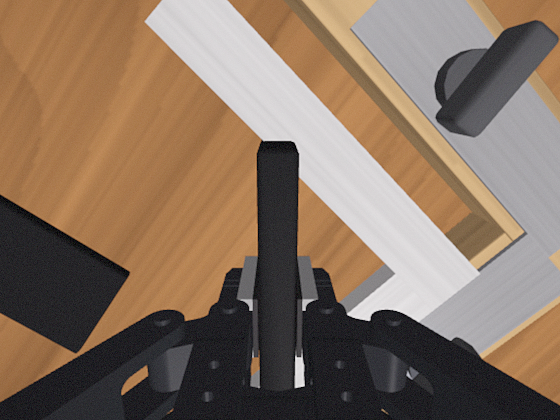

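The square is held level with its long leg parallel to the timber, about 40 mm from home. Lower it and push along the diagonal.

```bash
python3 -m handwheel '[[[0,0,-0.025],0],[[0,0,-0.025],0],[[0,0,-0.02],0],[[0,0,-0.007],0],[[0,0,0],0]]'; python3 s.py; python3 -m handwheel '[[[0.0064,0.0048,0],0],[[0.0064,0.0048,0],0],[[0.0064,0.0048,0],0],[[0.0048,0.0036,0],0],[[0.0016,0.0012,0],0],[[0,0,0],0],[[0,0,0],0]]'; python3 s.py
```

```text
time_s: 20.1
tcp_pos: [0.5099, 0.1472, 0.1858]
ee_rot: [0.444, 0.896, -0.0, -0.0]
wrist_force: [-0.3, 0.4, -2.9]
grip_width: 0.0129
gripper_force: 59.0
[ 127.22   -0.   -179.99] [ 0.03  0.01 -0.09] [-0.3  0.4 -2.9] [ 0.12  0.39 -0.39  0.79 -0.    1.04] 20.1 [0.5099 0.1472 0.1858]
time_s: 20.98
tcp_pos: [0.5352, 0.1669, 0.1856]
ee_rot: [0.444, 0.896, -0.0, -0.0]
wrist_force: [0.0, -0.1, -4.1]
grip_width: 0.0127
gripper_force: 59.0
[ 1.2728e+02 -1.0000e-02 -1.7998e+02] [ 0.02  0.01 -0.02] [ 0.  -0.1 -4.1] [ 0.15  0.43 -0.32  0.82 -0.    1.07] 20.975 [0.5352 0.1669 0.1856]
```

```bash
python3 -m handwheel '[[[0.0016,0.0012,-0.001],0],[[0.0016,0.0012,0],0],[[0.0016,0.0012,0],0],[[0.0008,0.0006,0],0],[[0,0,0],0],[[0,0,0],0]]'; python3 s.py; python3 -m handwheel '[[[0.0008,0.0006,0],0],[[0.0008,0.0006,0],0],[[0,0,0],0],[[0,0,0],0]]'; python3 s.py
```

```text
time_s: 21.72
tcp_pos: [0.541, 0.1712, 0.1847]
ee_rot: [0.444, 0.896, -0.0, -0.0]
wrist_force: [0.2, 0.0, -2.1]
grip_width: 0.0128
gripper_force: 59.0
[ 127.28    0.   -180.  ] [-0.05  0.07  0.06] [ 0.2  0.  -2.1] [ 0.16  0.44 -0.31  0.82 -0.    1.08] 21.725 [0.541  0.1712 0.1847]
time_s: 22.22
tcp_pos: [0.5425, 0.1722, 0.1846]
ee_rot: [0.444, 0.896, -0.0, -0.0]
wrist_force: [-1.0, -3.4, -2.2]
grip_width: 0.0129
gripper_force: 59.1
[ 1.2727e+02  2.0000e-02 -1.7996e+02] [-0.77  0.27  0.11] [-1.  -3.4 -2.2] [ 0.16  0.44 -0.3   0.83 -0.    1.08] 22.225 [0.5425 0.1722 0.1846]
```

Contact with the long timber. Now push on towards the stud.

```bash
python3 -m handwheel '[[[0.001,0.0001,0],0],[[0,0,0],0],[[0,0,0],0]]'; python3 s.py; python3 -m handwheel '[[[0.001,0.0002,0],0],[[0,0,0],0],[[0,0,0],0]]'; python3 s.py
```

```text
time_s: 22.6
tcp_pos: [0.5433, 0.1722, 0.1846]
ee_rot: [0.444, 0.896, -0.001, -0.0]
wrist_force: [-3.4, -5.4, -1.6]
grip_width: 0.0128
gripper_force: 59.3
[ 1.2727e+02  1.0000e-02 -1.7993e+02] [-1.02  0.49  0.15] [-3.4 -5.4 -1.6] [ 0.16  0.44 -0.3   0.83 -0.    1.08] 22.6 [0.5433 0.1722 0.1846]
time_s: 22.98
tcp_pos: [0.5436, 0.1723, 0.1845]
ee_rot: [0.444, 0.896, -0.001, -0.001]
wrist_force: [-7.1, -5.7, 1.2]
grip_width: 0.0129
gripper_force: 59.8
[ 1.2727e+02 -3.0000e-02 -1.7983e+02] [-1.3   1.27  0.19] [-7.1 -5.7  1.2] [ 0.16  0.44 -0.3   0.83 -0.    1.08] 22.975 [0.5436 0.1723 0.1845]
```

```bash
python3 -m handwheel '[[[0.001,0.001,0],0],[[0,0,0],0],[[0,0,0],0],[[0,0,0],0],[[0,0,0],0]]'; python3 s.py; python3 w.py w6
python3 - <<'E'
from h import *
f=np.load("/tmp/w6.npz",allow_pickle=True);im,d,c=f['im'],f['d'],f['c'].item();P=pts(c,d);Z=P[...,2]
O=np.array([.60984,.22389]);t=np.deg2rad(172.3);E=np.array([[np.cos(t),-np.sin(t)],[np.sin(t),np.cos(t)]])
m=(d>.1)&(Z>.004)&(Z<.02)&(im.min(2)>120)
q=(ray(c,np.argwhere(m)[:,::-1],.012)-O)@E*1e3
# inner and outer edge of the x leg, binned along x
for lo,hi in((35,85),(85,150)):
  b=[(x+1.5,q[(abs(q[:,0]-x-1.5)<1.5)&(q[:,1]<35),1]) for x in range(lo,hi,3)]
  b=[(x,y.min(),y.max()) for x,y in b if len(y)>5];b=np.array(b)
  if len(b)>2:print(lo,"outer",np.polyfit(b[:,0],b[:,1],1),"inner",np.polyfit(b[:,0],b[:,2],1),np.median(b[:,1:],0))
E
```

```text
time_s: 23.6
tcp_pos: [0.5439, 0.1726, 0.1845]
ee_rot: [0.444, 0.896, -0.002, -0.001]
wrist_force: [-11.6, -12.5, 6.3]
grip_width: 0.0128
gripper_force: 60.4
[ 127.24   -0.   -179.68] [-2.22  2.04  0.2 ] [-11.6 -12.5   6.3] [ 0.16  0.45 -0.3   0.83 -0.    1.08] 23.6 [0.5439 0.1726 0.1845]
[0.54387377 0.17260611 0.18447807] [ 1.27235085e+02 -1.57284473e-03 -1.79680561e+02] [-11.60992618 -12.54445435   6.32935644] 0.012781208852759029 [0.49972314 0.23044006 0.15411952]
35 outer [-3.93384969e-04 -7.35378541e-01] inner [-1.37594395e-03  2.44978029e+01] [-0.76668709 24.41445289]
85 outer [ 0.01380031 -2.21065526] inner [ 0.07239849 14.9657328 ] [-0.74337685 24.56585857]
```

View pics/w6.png

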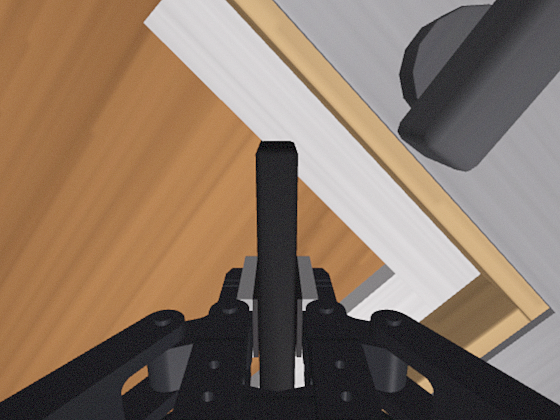

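The long leg lies flush against the long timber. The heel is at (480,275), and the stud face beyond it could hide a small gap, so I'll measure that in x.

```bash
python3 - <<'E'
from h import *
f=np.load("/tmp/w6.npz",allow_pickle=True);im,d,c=f['im'],f['d'],f['c'].item();P=pts(c,d);Z=P[...,2]
O=np.array([.60984,.22389]);t=np.deg2rad(172.3);E=np.array([[np.cos(t),-np.sin(t)],[np.sin(t),np.cos(t)]])
m=(d>.1)&(Z>.004)&(Z<.02)&(im.min(2)>120)
q=(ray(c,np.argwhere(m)[:,::-1],.012)-O)@E*1e3
for y in range(1,50,4):
    g=q[(abs(q[:,1]-y)<1),0]
    if len(g)>5: print(y,g.min().round(1),end='; ')
L=(P[...,:2]-O)@E*1e3   # stud face position at heights .016-.036
for z0,z1 in((.001,.01),(.014,.022),(.022,.034)):
    s=(d>.1)&(Z>z0)&(Z<z1)&(L[...,0]<15)&(L[...,0]>-10)&(L[...,1]>6)&(L[...,1]<40)&(im.min(2)<120)
    if s.sum(): print("\nface",z0,s.sum(),np.percentile(L[s][:,0],[5,50,95]).round(1))
E
```

```text
1 -0.2; 5 -0.1; 9 -0.2; 13 -0.2; 17 -0.1; 21 -0.2; 25 -0.1; 29 -0.2; 33 0.3; 37 11.9; 41 16.5; 45 17.2; 49 17.0; 
face 0.014 817 [-0.4  0.3  1. ]

face 0.022 1284 [-0.5  0.3  1.1]
```

The heel is within 1 mm of the corner on both axes, parallel, and pressing about 12 N each way. Handing in.

```bash
python3 - <<'E'
from bench import *
print(job.finish_job())
E
```

```text
the job is handed in; nothing more can be done
None
```

I turned both wing bolts to their stops, long timber first, and handed the job in with the square flat in the corner and still gripped: its heel measured within 1 mm of the inside corner, pressing about 12 N on each timber. No pass/fail verdict came back.

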